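# Reject a tub through the sprung hatch and hang the pusher up

## Robot

A 6-joint arm with a two-finger parallel gripper is mounted at the origin on the work surface. World frame = base frame: x ahead of the robot, y to its left, z up, the work surface at z = 0. Lengths are in m, angles in rad, forces in N, time in s.
With the tool pointing down it reaches from about 0.375 to 0.975 m from the base axis. Payload 3.8 kg.
Tool frame: the origin (TCP) lies where the fingers leave the gripper's body, on its centre line; the fingertips stand 73 mm ahead of it and the grasp point (between the pads) lies 54 mm ahead of it; z points along the fingers, y is the line along which they close (so a half turn about z gives the same grasp; the last joint's range is limited). The gripper opens to 85 mm and grips with 20 to 120 N. Pads are 22 mm wide; open, the fingers measure 114 mm over their backs; the gripper's body (76 mm by 85 mm) begins 54 mm behind the grasp point. The pads swing forward as they close: fully open they stand 13 mm farther back than shut.
Start: joints at [-1.302, 0.264, 1.604, -0, 1.274, -0.037], TCP at [0.203, -0.644, 0.304] pointing down, gripper open.
Joint ranges: [-2.63, 2.63], [-0.94, 2.18], [0.31, 2.57], [-1.31, 4.45], [0, 2.66], [-2.55, 2.55]. Speed limits (rad/s): [2.57, 2.57, 3.14, 3.14, 3.14, 3.14].

## Interface

Orientations are given as a rotation vector (axis times angle).
In Python, from workcell import read_state, viewer, bot gives the robot as it stands.
- The arm moves only by the tool jog_arm, never from a script. Its argument "increments" is a list that holds one entry, the list of rows, each a list of 7 numbers: the shift along the tool's x, y, z in units of 30 mm (1.0 is 30 mm), then the turn, a rotation vector about the tool's x, y, z in units of 6 degrees (1.0 is 6 degrees), then the opening, from -1 (shut) to 1 (fully open). A call has exactly 5 rows; each row shifts and turns the commanded pose from where the row before left it, along the tool's axes as they then stand; what a row does not reach is not made up. A row lasts 1/12 s, in which the tool goes at most 41.7 mm and 7.16 degrees, less where a joint would pass 70% of its speed; a pose out of reach is approached as far as the arm can. A call is refused whole if a number of a shift passes 1 or a number of a turn 1, either way. A call with a gripper value outside its range is refused whole. The fingers move at their own pace and stop on an object; "force" is the grip in N (left out, the last holds). Time passes only in rows, so rows that do not move let the fingers close, or fill a call up. It gives the time, the measured TCP pose, the force, the opening and the grip force at its end, in the units of the state.
- read_state(): the state, without advancing time (a new reading comes with each control period).
- viewer.read_camera(name): name is "side" or "top"; returns (picture, depth): 480x640x3 uint8, blue, green, red; 480x640 float32, m along the optical axis (not along the pixel's ray), 0 where there is no reading.
- viewer.camera_params(name): a dict with "fx", "fy", "cx", "cy" (pixels), "k1" (the pictures are not rectified: a ray, as slopes to the right and down, at radius r is drawn at 1 + k1 r^2 times it, then the intrinsics apply), "R" (3x3) and "t" (3): a world point X has camera coordinates R X + t. Camera axes: x right, y down, z forward; pixel columns grow to the right and rows downward; lengths in m; the calibration is good to about 2 mm. A picture is of the moment at which its call begins. camera_params takes no time and is no camera call.
- bot.finish_job(): hands the job in; it is judged then, once.
The state is a dict: "time": time; "q": joint angles; "joint_vel": joint speeds; "joint_torque": joint torques, N m; "tool_pos": TCP position; "tcp_rot": TCP orientation; "wrist_force": force on the tool from outside, world axes, zero at the start; "torque": the same for the moment, N m; "width": opening from 0.0 (shut) to 1.0 (fully open); "grip_force": force on a finger pad.
Only numpy, scipy, OpenCV 4.12 (cv2) and the standard library are available. Lean on these libraries where they do the work, as an engineer would, in place of code of your own. Each camera call takes 0.05 s, during which the arm holds its last target. There are 200 camera calls.

## Task

Using the pusher, without the gripper touching the tub, shove the tub that waits on the hatch's shelf right through the sprung flap into the reject box, and draw the pusher out so that the flap shuts behind it. Then hang the pusher by its eye on the stand's peg, pushed in past the keeper so that the keeper drops shut in front of it, and let go. Leave the other tubs and the spray bottle where they stand.

Things in the scene. Friction and masses are not known exactly. Their poses are not given: they have to be found in the camera images.
- hatch: Fixed white reject box, 170 wide, top (clear window) at z 177, with a steel shelf in front. Origin: on the table under the middle of the shut flap; x level into the box (push direction), y left, z up. Box from face x -4 back to x 206; its opening: y -56 to 56, z 95 to 161. Behind the shelf's end the floor inside drops to z 4.
- hatch_sill (a point): Point on the shelf's top (hatch z 95) under the middle of the flap. The shelf is 130 wide, runs from hatch x -150 to x +12; on it two guides 16 high, from x -150 to the box's face, leave a lane 100 wide (y -50 to 50).
- flap (a joint): Sprung steel flap, 107 wide, 60 high, 3 thick, hinged along its top edge at hatch x 0, z 159; it opens only inwards. rad, 0 = shut (hanging straight down), stop at 1.45. Spring torque 0.03 N m when shut, growing by 0.06 N m per rad; pushing the tub through takes about 3 to 10 N; let free it snaps shut.
- tub: The reject: round sealed tub with brown contents and a white lid, 90 across the lid (82 at the foot), 42 high, about 0.2 kg, standing upright on the hatch's shelf in the lane in front of the flap. Origin: centre of its underside, z up.
- tub_center (a point): Middle of that tub, on its axis, 21 above its underside.
- pusher: Stainless pusher, 0.28 kg, standing like a small bench: front blade and heel, both upright plates 56 wide, 44 high, joined by a bar (z 36 to 44), with a stem and a white eye on top. Origin: at its underside below the stem; x forward to the blade, z up. Heel from x -56 to -45. Stem 14 square, at x = y = 0, z 44 to 95. It balances under the stem.
- pusher_blade (a point): Middle of the lower edge of the blade's front face, at pusher x 75, z 0; the blade is 6 thick.
- pusher_eye (a point): Centre of the eye's hole, 117 above the pusher's underside. The eye is a square plastic frame, 44 wide along pusher x (grip it across this width from above), 20 thick along y, z 95 to 139, with a 26 x 26 hole right through along y.
- stand: Fixed stand with the keeper peg. Origin: on the table under the post; z up, y the way the peg points (away from the post). Base plate 12 high, x -55 to 55, y -70 to 50. Post 18 x 16, 231 high. A bracket arm 12 wide, z 225 to 231, runs above the peg from the post to y 90; cheeks at its end reach down to z 216.
- peg_tip (a point): Axis of the level round peg at its free end (stand y 115, z 190). The peg is 8 in diameter and runs from the post's face (y 8) to here.
- keeper (a joint): Brass gravity keeper, 7 wide, 3 thick, pivot at stand y 85, z 221, hanging 25 down to just above the peg; swings only towards the post. rad, 0 = hanging shut, stop 1.4. An eye slid towards the post below the bracket lifts it easily; it drops shut behind the eye (20 thick) once that is wholly past, and keeps it from coming off.
- tub_b: Good tub of the same kind on the table, to be left alone; origin at the centre of its underside.
- tub_c: Another good tub on the table, to be left alone; origin at the centre of its underside.
- spray: White bottle, 60 across, 170 high, on the table, to be left alone; origin at the centre of its underside.
Things that resemble listed ones, but are neither listed nor needed, are in the scene too. What is shaped like the pusher but blue or green is not meant. What is shaped like the tub but black is not meant.

How it is judged:
By the outcome, as a careful person would: the job done as asked, in the order asked, and still so for the second after the job is handed in, with the robot touching nothing.
It also fails if it takes over 58 s, if anything falls off the work surface, if the arm or the gripper's body presses on something with over 40 N, if the wrist force passes 120 N, or if a joint passes its speed limit or range.

## Working session

There is one attempt and no reset: what is moved stays moved. The work goes in short steps, Python scripts to look and compute and a tool call to move; the robot and the scene stay as the last step left them, time stands still between calls to the robot, and variables do not carry over. Pictures are saved under pics/ and viewed, at most 10 in all, crops included, and the job is handed in when it is done.

Besides the shell and the picture viewer there is one more tool, called after "Request:" in YAML: its name, and indented under it one key for each argument. jog_arm: Moves the arm, as the interface text tells. Its arguments: {"type":"object","properties":{"increments":{"type":"array","items":{"type":"array","items":{"type":"array","items":{"type":"number"}}}},"force":{"type":"number"}},"required":["increments"]}

```bash
mkdir -p pics; ls
cat > h.py <<'E'
import numpy as np, cv2
from workcell import read_state, viewer, bot
from scipy.spatial.transform import Rotation as Ro
def snap(n):
    p,d=viewer.read_camera(n); np.savez(f'{n}.npz',p=p,d=d); return p,d
def load(n):
    z=np.load(f'{n}.npz'); return z['p'],z['d']
def ray(n,u,v):
    c=viewer.camera_params(n)
    K=np.array([[c['fx'],0,c['cx']],[0,c['fy'],c['cy']],[0,0,1.]])
    q=cv2.undistortPoints(np.array([[[u,v]]],float),K,np.array([c['k1'],0,0,0.])).ravel()
    R=np.array(c['R']);t=np.array(c['t'])
    return -R.T@t, R.T@np.array([q[0],q[1],1.])
def atz(n,u,v,z):
    o,r=ray(n,u,v); return o+r*(z-o[2])/r[2]
def atd(n,d,u,v):
    o,r=ray(n,u,v); return o+r*d[int(round(v)),int(round(u))]
def proj(n,X):
    c=viewer.camera_params(n);R=np.array(c['R']);t=np.array(c['t'])
    p=R@np.asarray(X,float)+t; a=p[:2]/p[2]; a=a*(1+c['k1']*(a@a))
    return np.array([a[0]*c['fx']+c['cx'],a[1]*c['fy']+c['cy']])
def cloud(n,d):
    c=viewer.camera_params(n);R=np.array(c['R']);t=np.array(c['t'])
    K=np.array([[c['fx'],0,c['cx']],[0,c['fy'],c['cy']],[0,0,1.]])
    v,u=np.mgrid[0:480,0:640]
    q=cv2.undistortPoints(np.stack([u,v],-1).reshape(-1,1,2).astype(float),K,np.array([c['k1'],0,0,0.])).reshape(-1,2)
    P=np.c_[q,np.ones(len(q))]*d.reshape(-1,1)
    return ((P-t)@R).reshape(480,640,3)
E
python3 - <<'E'
from h import *
for n in('top','side'):
    p,d=snap(n); cv2.imwrite(f'pics/{n}0.png',p); c=viewer.camera_params(n); print(n,c)
print(read_state())
E
```

```text
pics
top {'fx': 588.1578600071828, 'fy': 588.1578600071828, 'cx': 314.84538420731786, 'cy': 239.42887344623324, 'k1': -0.1909811491113025, 'R': array([[ 0.00810665, -0.99992497, -0.00918317],
       [-0.99904408, -0.00770433, -0.04302982],
       [ 0.04295584,  0.00952322, -0.99903158]]), 't': array([-0.08101493,  0.53148817,  1.23738969])}
side {'fx': 449.37094511625827, 'fy': 449.37094511625827, 'cx': 321.1645131353039, 'cy': 241.03009934786334, 'k1': -0.02075038906104414, 'R': array([[-0.97461519, -0.22365891,  0.01009562],
       [-0.16663022,  0.69451396, -0.69991766],
       [ 0.14953128, -0.68383262, -0.71415219]]), 't': array([0.50212741, 0.24577989, 0.85694978])}
{'time': 0.1, 'q': array([-1.30191697e+00,  2.64703947e-01,  1.60526815e+00,  2.49416774e-05,
        1.27376646e+00, -3.69108889e-02]), 'joint_vel': array([ 5.88202787e-04, -1.10557093e-03, -2.58348075e-03,  2.49975144e-03,
       -1.96009992e-03,  5.60248835e-05]), 'joint_torque': array([ 1.80349809e-03, -5.16705036e+01, -3.68588018e+01,  5.01117177e-05,
        6.28197929e-03, -5.67797917e-05]), 'tool_pos': array([ 0.20305992, -0.64316381,  0.30265221]), 'tcp_rot': array([-3.10283614e+00, -4.78128506e-01,  3.52642360e-04]), 'wrist_force': array([1.21814442, 0.83075903, 0.19922952]), 'torque': array([ 0.04264736,  0.05237033, -0.0191859 ]), 'grip_force': 0.0, 'width': 1.001840130640647}
```

View pics/top0.png

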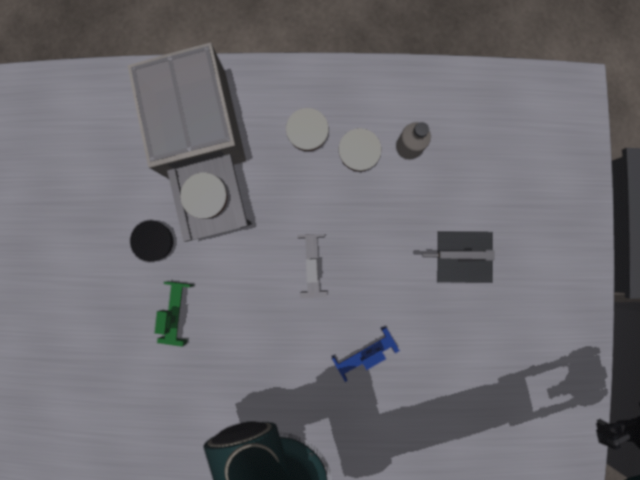

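View pics/side0.png

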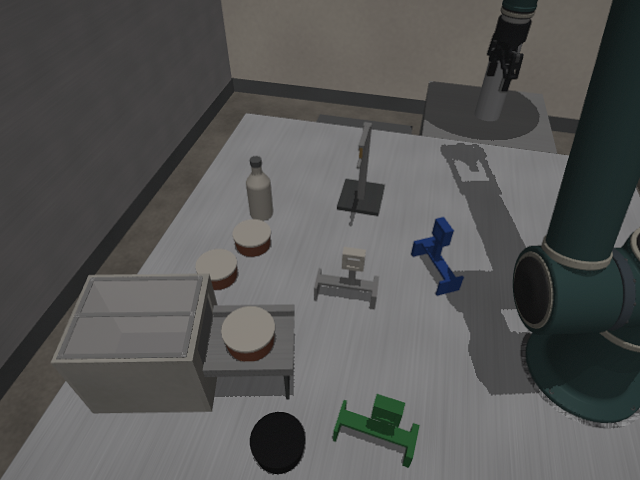

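Top view: the pusher candidates are steel (313,264), blue (365,353) and green (174,313). The tub candidates are on the shelf (204,195), good (307,130) and (360,150), and black (152,240). I choose the steel pusher and the shelf tub, and check both in close crops.

Run:
```python
from h import *
p,d=load('top')
a=cv2.resize(p[30:250,120:270],None,fx=2.7,fy=2.7,interpolation=cv2.INTER_CUBIC)
b=cv2.resize(p[225:305,290:345],None,fx=6,fy=6,interpolation=cv2.INTER_CUBIC)
im=np.zeros((600,800,3),np.uint8); im[:a.shape[0],:a.shape[1]]=a; im[:b.shape[0],410:410+b.shape[1]]=b
cv2.imwrite('pics/crop1.png',np.clip(im*1.5,0,255).astype(np.uint8))
C=cloud('top',d)
def reg(u0,u1,v0,v1,z0,z1):
    m=np.zeros(d.shape,bool); m[v0:v1,u0:u1]=1
    m&=(C[...,2]>z0)&(C[...,2]<z1)&(d>0); return C[m]
def rect(P):
    (c,s,a)=cv2.minAreaRect((P[:,:2]*1000).astype(np.float32)); return np.round(c,1),np.round(s,1),round(a,1),len(P),np.round(np.median(P[:,2]),4)
print('box',rect(reg(120,240,35,175,.165,.19)))
print('tub',rect(reg(165,250,150,240,.13,.143)))
print('eye',rect(reg(290,345,225,305,.125,.15)))
print('bar',rect(reg(290,345,225,305,.03,.055)))
print('shelf',rect(reg(165,260,150,250,.085,.115)))
print('arm',rect(reg(410,500,225,290,.215,.24)))
print('base',rect(reg(410,500,225,290,.006,.02)))
print('peg',rect(reg(405,440,235,270,.18,.20)))
for n,b in dict(b=(275,335,100,160),c=(335,390,120,178)).items(): print(n,rect(reg(*b,.03,.05)))
print('spray',rect(reg(390,440,115,165,.15,.18)))
```

```text
box (array([782.6, 182.4]), array([213.5, 171.7]), 14.2, 9397, np.float64(0.1764))
tub (array([629.1, 132. ]), array([119. , 144.5]), 13.9, 1734, np.float64(0.1362))
eye (array([467.4, -71.2]), array([43.9, 19.1]), 0.5, 244, np.float64(0.1388))
bar (array([476.6, -70.7]), array([131.3,  54. ]), 3.4, 628, np.float64(0.0437))
shelf (array([613. , 133.9]), array([151.6, 160. ]), 14.2, 3366, np.float64(0.0967))
arm (array([ 497.3, -347.8]), array([17.8, 99.5]), 0.2, 426, np.float64(0.2307))
base (array([ 500.4, -376.7]), array([177.9, 130.7]), 85.0, 2330, np.float64(0.0118))
peg (array([ 497.5, -289.5]), array([ 7.4, 28.4]), 0.5, 78, np.float64(0.1929))
b (array([765.2, -57.6]), array([88.9, 86.8]), 2.5, 1372, np.float64(0.0414))
c (array([ 722.6, -168.3]), array([88.3, 88.4]), 0.4, 1404, np.float64(0.0416))
spray (array([ 736.7, -278. ]), array([27.1, 25.4]), 65.9, 180, np.float64(0.1694))
```

View pics/crop1.png

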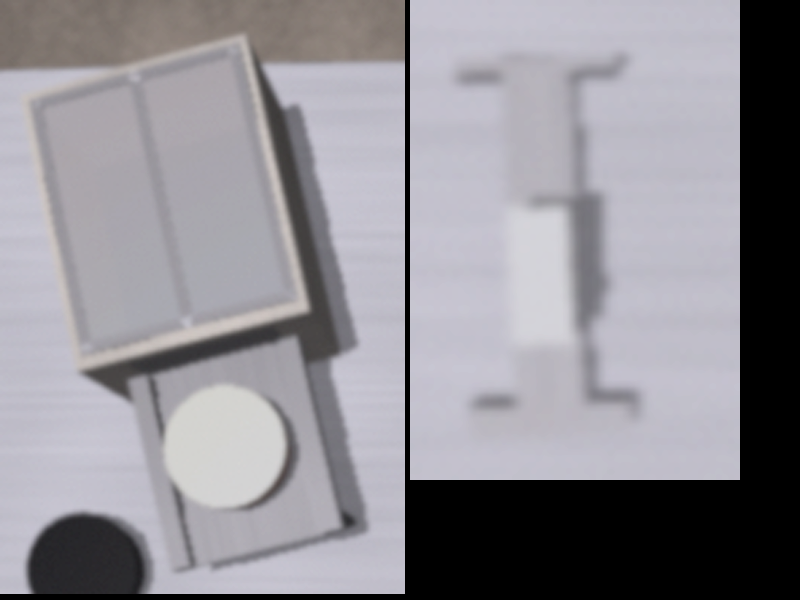

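The crops confirm the choice: the steel pusher (blade up at top-view row ~235, i.e. facing +x) and the white-lidded tub in the lane at about (204,195). Next I refine the hatch pose and the tub position.

Run:
```python
from h import *
p,d=load('top'); C=cloud('top',d)
m=np.zeros(d.shape,bool); m[35:175,120:240]=1; m&=abs(C[...,2]-.177)<.006; P=C[m][:,:2]*1000
for ang in (13.4,13.8,14.2,14.6,15):
    a=np.radians(ang); X=P@[np.cos(a),np.sin(a)]; Y=P@[-np.sin(a),np.cos(a)]
    # spread of edges along the length
    e=[]
    for k in range(8):
        lo,hi=np.percentile(X,[5,95]); s=(X>lo+k*(hi-lo)/8)&(X<lo+(k+1)*(hi-lo)/8)
        e.append((Y[s].min(),Y[s].max()))
    e=np.array(e); f=[]
    for k in range(8):
        lo,hi=np.percentile(Y,[5,95]); s=(Y>lo+k*(hi-lo)/8)&(Y<lo+(k+1)*(hi-lo)/8)
        f.append((X[s].min(),X[s].max()))
    f=np.array(f)
    print(ang,e.std(0).round(2),f.std(0).round(2),e.mean(0).round(1),f.mean(0).round(1))
a=np.radians(14.2); ex=np.array([np.cos(a),np.sin(a)]);ey=np.array([-ex[1],ex[0]])
Q=C[150:250,165:260].reshape(-1,3)*1000; H=np.c_[Q[:,:2]@ex,Q[:,:2]@ey,Q[:,2]]
g=H[abs(H[:,2]-111)<3]; print('guides Y hist',np.histogram(g[:,1],bins=range(-100,60,6)))
s=H[abs(H[:,2]-95)<4]; print('shelf',np.percentile(s,[1,99],axis=0).round(1))
t=Q[(abs(Q[:,2]-137)<4)]; c,r=cv2.minEnclosingCircle(t[:,:2].astype(np.float32)); print('tub',c,r, np.array(c)@ex,np.array(c)@ey,t.mean(0))
for x in('eye',): 
    m=np.zeros(d.shape,bool); m[225:305,290:345]=1; m&=(C[...,2]>.12); print('eye',C[m].mean(0)*1000,np.percentile(C[m]*1000,[2,98],axis=0).round(1))
for lo,hi in((215,240),(186,199)):
    q=C[225:290,405:500].reshape(-1,3)*1000;q=q[(q[:,2]>lo)&(q[:,2]<hi)]
    print('arm/peg',np.polyfit(q[:,1],q[:,0],1), np.percentile(q,[1,50,99],axis=0).round(1))
q=C[225:305,290:345].reshape(-1,3)*1000
for n,lo,hi in(('bl',520,548),('heel',405,425)):
    z=q[(q[:,2]>35)&(q[:,2]<52)&(q[:,0]>lo)&(q[:,0]<hi)]; print(n,z.mean(0).round(1),np.percentile(z,[1,99],axis=0).round(1))
z=q[(q[:,2]>38)&(q[:,2]<50)&(q[:,0]>420)&(q[:,0]<525)];print('bar yaw',np.polyfit(z[:,0],z[:,1],1))
s=read_state();R=Ro.from_rotvec(s['tcp_rot']).as_matrix();print(R.round(3))
```

```text
13.4 [0.92 0.93] [0.36 1.08] [-89.2  81.4] [697.3 908.7]
13.8 [0.61 0.58] [0.2  0.79] [-94.7  75.9] [697.3 908.7]
14.2 [0.35 0.35] [0.37 0.54] [-100.3   70.3] [697.2 908.6]
14.6 [0.49 0.41] [0.67 0.41] [-105.9   64.8] [697.  908.5]
15 [0.81 0.76] [0.98 0.49] [-111.5   59.2] [696.8 908.3]
guides Y hist (array([  2,   2,   2, 172, 193, 116,   2,   8,   3,   3,   3,   4,   2,
         3,   2,   1,   2,   2,   3,   1,   2,   1, 118, 173, 153,   2]), array([-100,  -94,  -88,  -82,  -76,  -70,  -64,  -58,  -52,  -46,  -40,
        -34,  -28,  -22,  -16,  -10,   -4,    2,    8,   14,   20,   26,
         32,   38,   44,   50,   56]))
shelf [[551.9 -81.6  91.2]
 [700.3  35.1  98.6]]
tub (645.9638671875, 137.6470184326172) 79.75806427001953 659.9924975109196 -25.018445685496403 [614.44904932 139.52618498 136.52192033]
eye [468.02665876 -72.10649017 207.60545317] [[ 445.9  -88.7  134.7]
 [ 489.3  -61.6 1258.3]]
arm/peg [-1.14041098e-03  4.96730582e+02] [[ 488.5 -397.1  226. ]
 [ 497.2 -352.6  230.7]
 [ 506.3 -299.5  235.3]]
arm/peg [1.84926775e-02 5.02823123e+02] [[ 488.9 -382.4  187.5]
 [ 497.5 -290.6  192.7]
 [ 505.4 -275.3  198.5]]
bl [533.3 -67.7  44. ] [[521.1 -93.9  38.8]
 [542.  -40.3  49.3]]
heel [417.5 -74.1  43.6] [[ 411.6 -101.    37. ]
 [ 424.3  -47.4   49.6]]
bar yaw [ 8.40091312e-02 -1.12111107e+02]
[[ 0.954  0.301 -0.001]
 [ 0.301 -0.954  0.002]
 [ 0.    -0.002 -1.   ]]
```

Request:
jog_arm:
  increments:
    - [[0,0,0,0,0,-1,1],[0,0,0,0,0,-1,1],[0,0,0,0,0,-1,1],[0,0,0,0,0,-1,1],[0,0,0,0,0,-1,1]]

```text
time: 0.52
tool_pos: [0.2031, -0.6434, 0.3031]
tcp_rot: [-2.871, -1.273, -0.0]
wrist_force: [0.5, -0.1, 0.7]
width: 0.995
grip_force: 0.0
```

Request:
jog_arm:
  increments:
    - [[0,0,0,0,0,-1,1],[0,0,0,0,0,-1,1],[0,0,0,0,0,-1,1],[0,0,0,0,0,-1,1],[0,0,0,0,0,-1,1]]

```text
time: 0.93
tool_pos: [0.2031, -0.6433, 0.3031]
tcp_rot: [-2.444, -1.972, -0.001]
wrist_force: [-0.6, 0.3, 0.3]
width: 1.0
grip_force: 0.0
```

Request:
jog_arm:
  increments:
    - [[0,0,0,0,0,-1,1],[0,0,0,0,0,-1,1],[0,0,0,0,0,-0.65,1],[0,0,0,0,0,0,1],[0,0,0,0,0,0,1]]

```text
time: 1.35
tool_pos: [0.2032, -0.6434, 0.3033]
tcp_rot: [-2.156, -2.284, -0.001]
wrist_force: [-0.1, -0.6, -0.3]
width: 1.0
grip_force: 0.0
```

```bash
cat >> h.py <<'E'
def go(x,y,z,phi=None):
    s=read_state();R=Ro.from_rotvec(s['tcp_rot']).as_matrix();D=np.array([x,y,z])/1000-s['tool_pos']
    f=np.degrees(np.arctan2(R[1,0],R[0,0]))
    print('t',round(s['time'],2),'pos',(s['tool_pos']*1000).round(1),'phi',f.round(2),'tilt',R[:2,2].round(4),'F',s['wrist_force'].round(1),'w',round(s['width'],3),'g',round(s['grip_force'],1))
    print('units',(R.T@D/.03).round(2), 'turnz',None if phi is None else round(-(phi-f)/6,2))
E
python3 -c "
from h import *
go(467.5,-71.2,300,93.4)"
```

```text
t 1.35 pos [ 203.2 -643.4  303.3] phi 93.3 tilt [-0.0003  0.0009] F [-0.1 -0.6 -0.3] w 1.0 g 0.0
units [18.54  9.9   0.13] turnz -0.02
```

Request:
jog_arm:
  increments:
    - [[0.927,0.495,0,0,0,0,1],[0.927,0.495,0,0,0,0,1],[0.927,0.495,0,0,0,0,1],[0.927,0.495,0,0,0,0,1],[0.927,0.495,0,0,0,0,1]]

```text
time: 1.77
tool_pos: [0.2693, -0.499, 0.3036]
tcp_rot: [-2.157, -2.284, -0.0]
wrist_force: [-0.3, -0.5, 0.3]
width: 1.001
grip_force: 0.0
```

Request:
jog_arm:
  increments:
    - [[0.927,0.495,0,0,0,0,1],[0.927,0.495,0,0,0,0,1],[0.927,0.495,0,0,0,0,1],[0.927,0.495,0,0,0,0,1],[0.927,0.495,0,0,0,0,1]]

```text
time: 2.18
tool_pos: [0.3351, -0.3557, 0.3038]
tcp_rot: [2.157, 2.284, 0.0]
wrist_force: [1.1, -0.5, -0.5]
width: 1.0
grip_force: 0.0
```

Request:
jog_arm:
  increments:
    - [[0.927,0.495,0,0,0,0,1],[0.927,0.495,0,0,0,0,1],[0.927,0.495,0,0,0,0,1],[0.927,0.495,0,0,0,0,1],[0.927,0.495,0,0,0,0,1]]

```text
time: 2.6
tool_pos: [0.4009, -0.2125, 0.304]
tcp_rot: [2.157, 2.284, 0.0]
wrist_force: [0.8, -1.3, -0.5]
width: 0.999
grip_force: 0.0
```

Request:
jog_arm:
  increments:
    - [[0.927,0.495,0,0,0,0,1],[0.927,0.495,0,0,0,0,1],[0.927,0.495,0,0,0,0,1],[0.927,0.495,0,0,0,0,1],[0.927,0.495,0,0,0,0,1]]

```text
time: 3.02
tool_pos: [0.4668, -0.0692, 0.304]
tcp_rot: [2.156, 2.284, 0.0]
wrist_force: [-0.5, 0.5, -0.4]
width: 1.004
grip_force: 0.0
```

Request:
jog_arm:
  increments:
    - [[0,0,0,0,0,0,1],[0,0,0,0,0,0,1],[0,0,0,0,0,0,1],[0,0,0,0,0,0,1],[0,0,0,0,0,0,1]]

```text
time: 3.43
tool_pos: [0.4661, -0.0718, 0.3038]
tcp_rot: [2.157, 2.284, -0.0]
wrist_force: [-0.3, -0.8, 0.4]
width: 1.002
grip_force: 0.0
```

```bash
python3 -c "
from h import *
go(467.5,-71.2,178,93.4)"
```

```text
t 3.43 pos [466.1 -71.8 303.8] phi 93.3 tilt [-0.0002 -0.0002] F [-0.3 -0.8  0.4] w 1.002 g 0.0
units [0.02 0.05 4.19] turnz -0.02
```

Close enough. I descend, then close and hold.

Request:
jog_arm:
  increments:
    - [[0.02,0.05,0.8,0,0,0,1],[0,0,0.9,0,0,0,1],[0,0,0.9,0,0,0,1],[0,0,0.9,0,0,0,1],[0,0,0.7,0,0,0,1]]

```text
time: 3.85
tool_pos: [0.4668, -0.071, 0.176]
tcp_rot: [-2.156, -2.283, 0.001]
wrist_force: [-0.6, -0.2, -0.8]
width: 0.997
grip_force: 0.0
```

Request:
jog_arm:
  increments:
    - [[0,0,0,0,0,0,1],[0,0,0,0,0,0,-1],[0,0,0,0,0,0,-1],[0,0,0,0,0,0,-1],[0,0,0,0,0,0,-1]]
  force: 100

```text
time: 4.27
tool_pos: [0.4692, -0.0706, 0.1802]
tcp_rot: [2.152, 2.284, 0.002]
wrist_force: [-0.3, -0.6, 2.2]
width: 0.502
grip_force: 100.8
```

Request:
jog_arm:
  increments:
    - [[0,0,0,0,0,0,-1],[0,0,0,0,0,0,-1],[0,0,0,0,0,0,-1],[0,0,0,0,0,0,-1],[0,0,0,0,0,0,-1]]

```text
time: 4.68
tool_pos: [0.4691, -0.0705, 0.1802]
tcp_rot: [2.152, 2.284, 0.002]
wrist_force: [-2.6, -1.5, 6.0]
width: 0.499
grip_force: 101.6
```

```bash
python3 -c "
from h import *
go(467.5,-71.2,320,104.2)
p,d=snap('side');u,v=proj('side',[.467,-.071,.1]);u=int(u);v=int(v)
cv2.imwrite('pics/grip.png',cv2.resize(p[v-80:v+80,u-100:u+100],None,fx=3,fy=3))"
```

```text
t 4.68 pos [469.1 -70.5 180.2] phi 93.43 tilt [ 0.0034 -0.0012] F [-2.6 -1.5  6. ] w 0.499 g 101.6
units [-0.03 -0.04 -4.66] turnz -1.8
```

View pics/grip.png

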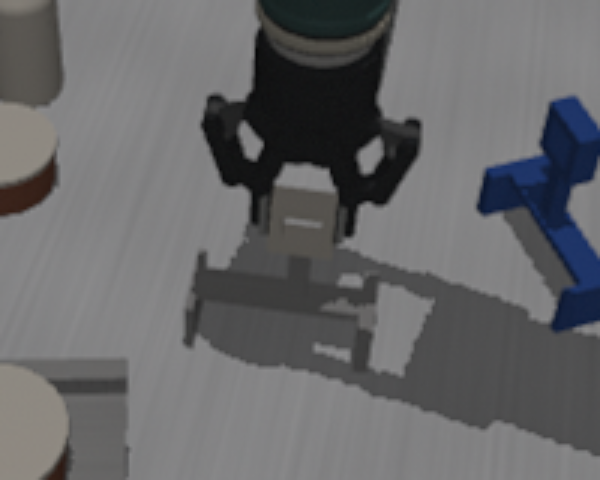

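The crop shows both pads on the eye, at about (303,215), with the pusher upright. I lift it and turn it to the lane's heading.

Request:
jog_arm:
  increments:
    - [[0,0,-0.93,0,0,0,-1],[0,0,-0.93,0,0,0,-1],[0,0,-0.93,0,0,0,-1],[0,0,-0.93,0,0,0,-1],[0,0,-0.93,0,0,0,-1]]

```text
time: 5.15
tool_pos: [0.4676, -0.0699, 0.3191]
tcp_rot: [2.154, 2.286, 0.001]
wrist_force: [-0.3, 1.2, -2.8]
width: 0.498
grip_force: 102.6
```

Request:
jog_arm:
  increments:
    - [[0,0,0,0,0,-0.9,-1],[0,0,0,0,0,-0.9,-1],[0,0,0,0,0,0,-1],[0,0,0,0,0,0,-1],[0,0,0,0,0,0,-1]]

```text
time: 5.57
tool_pos: [0.4676, -0.07, 0.317]
tcp_rot: [-1.932, -2.477, 0.001]
wrist_force: [0.4, -0.1, -3.5]
width: 0.497
grip_force: 103.2
```

```bash
python3 -c "
from h import *
go(487.4,107.9,320,104.2)"
```

```text
t 5.57 pos [467.6 -70.  317. ] phi 104.09 tilt [-0.0008  0.0002] F [ 0.4 -0.1 -3.5] w 0.497 g 103.2
units [ 5.59  2.08 -0.1 ] turnz -0.02
```

Request:
jog_arm:
  increments:
    - [[0.8,0.3,0,0,0,0,-1],[0.8,0.3,0,0,0,0,-1],[0.8,0.3,0,0,0,0,-1],[0.8,0.3,0,0,0,0,-1],[0.8,0.3,0,0,0,0,-1]]

```text
time: 5.98
tool_pos: [0.4818, 0.0584, 0.3168]
tcp_rot: [-1.932, -2.477, 0.001]
wrist_force: [1.0, 0.8, -2.8]
width: 0.5
grip_force: 102.9
```

Request:
jog_arm:
  increments:
    - [[0.8,0.3,0,0,0,0,-1],[0.79,0.28,0,0,0,0,-1],[0,0,0,0,0,0,-1],[0,0,0,0,0,0,-1],[0,0,0,0,0,0,-1]]

```text
time: 6.4
tool_pos: [0.4869, 0.1076, 0.3168]
tcp_rot: [-1.929, -2.479, 0.002]
wrist_force: [-0.6, 0.1, -2.2]
width: 0.497
grip_force: 103.0
```

Run:
```python
from h import *
go(487.4,107.9,280,104.2)
p,d=snap('top'); C=cloud('top',d)
a=np.radians(14.2); ex=np.array([np.cos(a),np.sin(a)]);ey=np.array([-ex[1],ex[0]])
Q=C.reshape(-1,3)*1000; H=np.c_[Q[:,:2]@ex-701.9,Q[:,:2]@ey+15,Q[:,2]]
z=H[(H[:,2]>165)&(H[:,2]<200)&(H[:,0]<-100)&(H[:,0]>-280)&(abs(H[:,1])<60)]
print('pusher top',len(z),np.percentile(z,[1,50,99],axis=0).round(1))
f=z[z[:,0]>-140];print(np.percentile(f,[2,50,98],axis=0).round(1))
t=H[(abs(H[:,2]-137)<4)&(H[:,0]>-130)&(H[:,0]<-10)&(abs(H[:,1])<60)];print('tub',len(t),np.percentile(t,[2,50,98],axis=0).round(1))
cv2.imwrite('pics/top2.png',cv2.resize(p[100:320,120:340],None,fx=2.7,fy=2.7))
```

```text
t 6.4 pos [486.9 107.6 316.8] phi 104.21 tilt [-0.0013 -0.0008] F [-0.6  0.1 -2.2] w 0.497 g 103.0
units [0.01 0.02 1.23] turnz 0.0
pusher top 702 [[-260.8  -29.2  170.4]
 [-201.4   -8.   180. ]
 [-130.3    8.5  187.5]]
[[-139.2  -29.7  169.7]
 [-134.1   -9.8  179.6]
 [-129.9    8.   183.4]]
tub 1466 [[-115.2  -40.2  133.3]
 [ -75.2   -1.4  136.5]
 [ -35.9   40.2  140.3]]
```

View pics/top2.png

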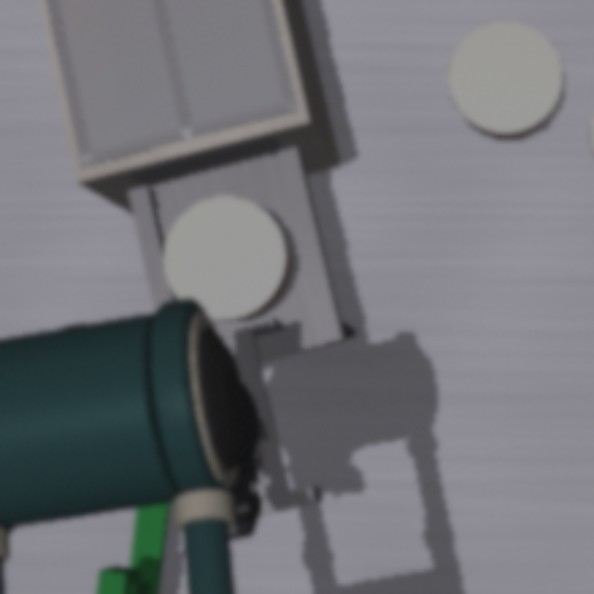

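The view shows the blade's shadow just behind the tub, at about (225,258), and the lane clear. I lower the pusher to 3 mm above the shelf and push.

Request:
jog_arm:
  increments:
    - [[0,0,0.4,0,0,0,-1],[0,0,0.4,0,0,0,-1],[0,0,0.3,0,0,0,-1],[0,0,0.15,0,0,0,-1],[0,0,0,0,0,0,-1]]

```text
time: 6.87
tool_pos: [0.4859, 0.1072, 0.2773]
tcp_rot: [-1.929, -2.476, 0.005]
wrist_force: [-0.3, -0.7, -2.7]
width: 0.499
grip_force: 103.0
```

Request:
jog_arm:
  increments:
    - [[0,0.2,0,0,0,0,-1],[0,0.2,0,0,0,0,-1],[0,0.2,0,0,0,0,-1],[0,0.2,0,0,0,0,-1],[0,0.2,0,0,0,0,-1]]

```text
time: 7.28
tool_pos: [0.5172, 0.1155, 0.2802]
tcp_rot: [1.929, 2.479, 0.0]
wrist_force: [-0.6, -0.0, -3.1]
width: 0.499
grip_force: 103.0
```

```bash
python3 -c "
from h import *
go(487.4+205*.9694-30,107.9+205*.2453,279,104.2)"
```

```text
t 7.28 pos [517.2 115.5 280.2] phi 104.23 tilt [0.0003 0.0001] F [-0.6 -0.  -3.1] w 0.499 g 103.0
units [0.24 4.84 0.04] turnz 0.0
```

Request:
jog_arm:
  increments:
    - [[0,0.3,0.03,0,0,0,-1],[0,0.3,0,0,0,0,-1],[0,0.3,0,0,0,0,-1],[0,0.3,0,0,0,0,-1],[0,0.3,0,0,0,0,-1]]

```text
time: 7.7
tool_pos: [0.5589, 0.1261, 0.279]
tcp_rot: [-1.927, -2.477, 0.007]
wrist_force: [-9.0, -2.0, 3.1]
width: 0.496
grip_force: 103.4
```

Request:
jog_arm:
  increments:
    - [[0,0.3,0,0,0,0,-1],[0,0.3,0,0,0,0,-1],[0,0.3,0,0,0,0,-1],[0,0.3,0,0,0,0,-1],[0,0.3,0,0,0,0,-1]]

```text
time: 8.12
tool_pos: [0.6044, 0.1376, 0.2788]
tcp_rot: [-1.929, -2.479, 0.0]
wrist_force: [-1.9, -0.7, -1.6]
width: 0.501
grip_force: 103.1
```

```bash
cat >> h.py <<'E'
def hat():
    s=read_state();x,y,z=s['tool_pos']*1000;a=np.radians(14.2);c,n=np.cos(a),np.sin(a)
    print('hatch blade x',round(x*c+y*n-701.9+75,1),'y',round(-x*n+y*c+15,1),'under z',round(z-180.2,1),s['wrist_force'].round(1))
E
python3 - <<'E'
from h import *
hat()
p,d=snap('side'); cv2.imwrite('pics/s2.png',cv2.resize(p[200:440,40:360],None,fx=2.5,fy=2.5))
E
```

```text
hatch blade x -7.2 y 0.1 under z 98.6 [-1.9 -0.7 -1.6]
```

View pics/s2.png

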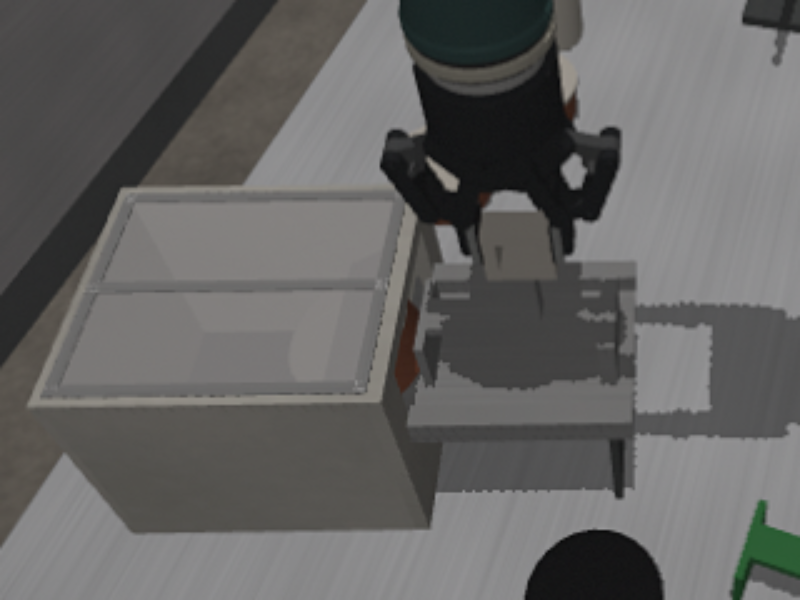

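The tub is entering the opening at about (405,350), with the lid visible through the window and the blade at (430,340) behind it. I push on.

Request:
jog_arm:
  increments:
    - [[0,0.3,0,0,0,0,-1],[0,0.3,0,0,0,0,-1],[0,0.3,0,0,0,0,-1],[0,0.3,0,0,0,0,-1],[0,0.3,0,0,0,0,-1]]

```text
time: 8.58
tool_pos: [0.6475, 0.1484, 0.2781]
tcp_rot: [-1.929, -2.478, 0.003]
wrist_force: [-3.6, -0.4, -4.0]
width: 0.497
grip_force: 103.2
```

Request:
jog_arm:
  increments:
    - [[0,0.25,0,0,0,0,-1],[0,0,0,0,0,0,-1],[0,0,0,0,0,0,-1],[0,0,0,0,0,0,-1],[0,0,0,0,0,0,-1]]

```text
time: 9.0
tool_pos: [0.6547, 0.1503, 0.2792]
tcp_rot: [1.929, 2.479, 0.001]
wrist_force: [0.6, 0.2, -5.4]
width: 0.499
grip_force: 103.2
```

Run:
```python
from h import *
hat()
p,d=snap('side'); a=cv2.resize(p[260:420,40:240],None,fx=2,fy=2)
p,d=snap('top'); b=cv2.resize(p[40:240,120:270],None,fx=2.4,fy=2.4)
im=np.zeros((480,760,3),np.uint8); im[:320,:400]=a; im[:480,400:760]=b
cv2.imwrite('pics/s3.png',np.clip(im*1.7,0,255).astype(np.uint8))
```

```text
hatch blade x 44.6 y 0.1 under z 99.0 [ 0.6  0.2 -5.4]
```

View pics/s3.png

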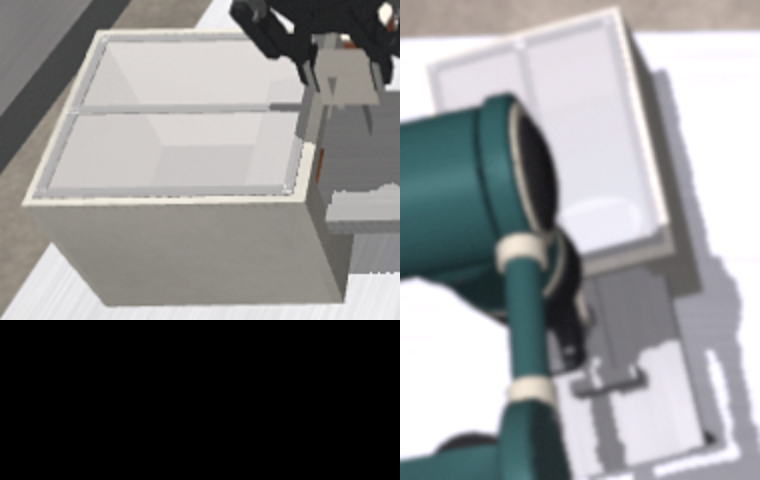

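Run:
```python
from h import *
p,d=load('top')
a=np.radians(14.2); ex=np.array([np.cos(a),np.sin(a)]);ey=np.array([-ex[1],ex[0]])
for v,u in((122,203),(139,203),(130,190),(130,218)):
  for z in(.05,.1,.137):
    X=atz('top',u,v,z)[:2]*1000; print((u,v),z,(X@ex-701.9).round(),(X@ey+15).round())
x=lambda h,y,z:np.r_[((h+701.9)*ex+(y-15)*ey)/1000,z]
for h in(45,):
  for y in(-28,28):print('blade top',proj('top',x(h,y,.143)))
c=cv2.resize(p[90:170,150:250],None,fx=7,fy=7,interpolation=cv2.INTER_CUBIC).astype(float)
c=np.clip((c-60)*2.2,0,255); cv2.imwrite('pics/t4.png',c.astype(np.uint8))
```

```text
(203, 122) 0.05 90.0 -20.0
(203, 122) 0.1 76.0 -27.0
(203, 122) 0.137 65.0 -32.0
(203, 139) 0.05 55.0 -12.0
(203, 139) 0.1 42.0 -19.0
(203, 139) 0.137 32.0 -24.0
(190, 130) 0.05 81.0 11.0
(190, 130) 0.1 67.0 3.0
(190, 130) 0.137 56.0 -3.0
(218, 130) 0.05 65.0 -47.0
(218, 130) 0.1 52.0 -53.0
(218, 130) 0.137 42.0 -57.0
blade top [202.7353624  131.54600131]
blade top [175.19291584 138.71295382]
```

View pics/t4.png

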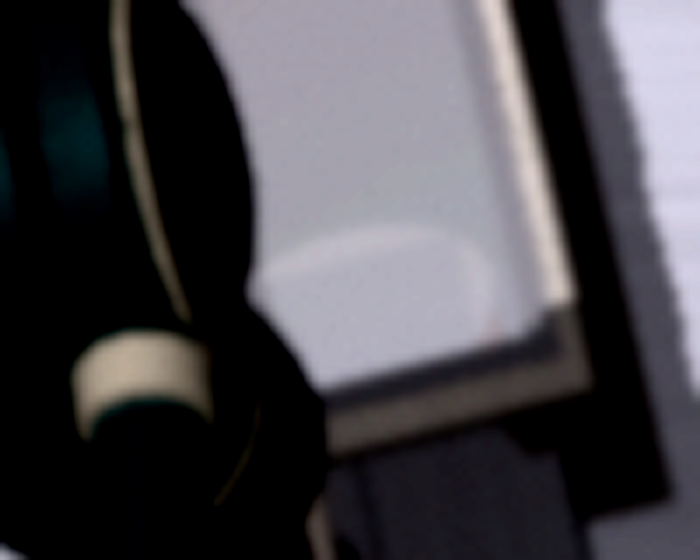

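```bash
cat >> h.py <<'E'
A=np.radians(14.2); EX=np.array([np.cos(A),np.sin(A)]);EY=np.array([-EX[1],EX[0]])
def toH(P):
    P=np.asarray(P)*1000; return np.stack([P[...,:2]@EX-701.9,P[...,:2]@EY+15,P[...,2]],-1)
E
python3 - <<'E'
from h import *
p,d=load('side'); H=toH(cloud('side',d))
r=p.astype(int); brown=(r[...,2]>r[...,0]*1.6)&(r[...,2]>35)&(H[...,0]<250)
for reg in ((slice(300,400),slice(180,240)),):
    m=np.zeros(d.shape,bool); m[reg]=1; m&=brown; vs,us=np.where(m)
    print('side brown',len(vs)); print(np.c_[us,vs,H[m].round()][::max(1,len(vs)//12)])
# steel near opening
m=(H[...,0]>-40)&(H[...,0]<80)&(abs(H[...,1])<56)&(H[...,2]>97)&(H[...,2]<160); vs,us=np.where(m)
print('in opening',len(vs)); print(np.c_[us,vs,H[m].round(),p[m]][::max(1,len(vs)//25)])
# eye plate tilt: white eye
q=(H[...,0]<10)&(H[...,0]>-70)&(abs(H[...,1])<25)&(H[...,2]>185)&(H[...,2]<245)&(p.min(-1)>60)
print('eye',q.sum(),np.percentile(H[q],[3,50,97],axis=0).round(1))
p,d=load('top'); H=toH(cloud('top',d)); s=(H[...,2]<170)&(H[...,0]>0)&(H[...,0]<200)&(abs(H[...,1])<80)&(d>0)
print('top below window',s.sum(), np.percentile(H[s],[1,50,99],axis=0).round(1) if s.any() else '')
r=p.astype(int);vs,us=np.where((r[...,2]>r[...,0]*1.2)&(np.arange(480)[:,None]<170)&(np.arange(480)[:,None]>90)&(np.arange(640)>185)&(np.arange(640)<235));print(list(zip(us,vs))[:12],[p[v,u].tolist() for v,u in list(zip(vs,us))[:4]])
E
```

```text
side brown 26
[[200. 335.  22. -27.  72.]
 [200. 336.  21. -25.  72.]
 [200. 337.  20. -21.  75.]
 [200. 338.  20. -20.  73.]
 [199. 340.  20. -14.  77.]
 [199. 341.  20. -11.  77.]
 [199. 342.  19.  -9.  77.]
 [199. 343.  19.  -7.  78.]
 [198. 345.  20.  -4.  76.]
 [198. 346.  20.  -1.  77.]
 [198. 347.  20.  -0.  75.]
 [198. 348.  20.   2.  75.]
 [198. 350.  20.   5.  73.]]
in opening 606
[[230. 309. -36. -54. 115.  63.  64.  65.]
 [231. 313. -37. -50. 107.  65.  65.  65.]
 [213. 316.  -3. -50.  98.  65.  65.  65.]
 [208. 319.  -8. -12. 144.  64.  64.  65.]
 [204. 321.  -1. -10. 142.  64.  65.  65.]
 [213. 322. -17.  -6. 143.  65.  65.  65.]
 [221. 323. -34.   5. 157.  65.  66.  67.]
 [220. 324. -32.   6. 155.  65.  66.  66.]
 [219. 325. -30.   6. 153.  65.  66.  66.]
 [218. 326. -28.   7. 152.  66.  66.  66.]
 [217. 327. -26.   6. 147.  65.  66.  65.]
 [218. 328. -27.   7. 145.  65.  66.  66.]
 [217. 329. -26.   8. 145.  65.  65.  66.]
 [216. 330. -25.  11. 145.  66.  66.  66.]
 [215. 331. -22.  10. 141.  63.  64.  65.]
 [215. 332. -22.  11. 140.  64.  64.  65.]
 [214. 333. -20.  11. 136.  64.  64.  65.]
 [205. 337.   5.  -7.  97.  64.  65.  65.]
 [205. 341.   3.   2.  98.  64.  64.  64.]
 [223. 347. -29.  14.  97.  64.  64.  64.]
 [214. 352. -15.  23.  97.  66.  67.  67.]
 [214. 357. -17.  33.  98. 109. 110. 110.]
 [206. 362.  -8.  49. 110. 107. 107. 108.]
 [207. 363. -10.  51. 111. 105. 106. 107.]
 [209. 364. -14.  55. 113. 105. 106. 107.]
 [215. 365. -23.  55. 110. 105. 106. 107.]]
eye 834 [[-56.8  -9.9 195.7]
 [-29.7   7.2 226.7]
 [ -6.4  10.2 240.5]]
top below window 117 [[  0.2 -50.6  89.5]
 [  6.  -28.9  94.4]
 [ 46.3  -7.7 158.7]]
[] []
```

The brown wall is at hatch x≈20, z≈75, so the tub has tipped down behind the shelf. I push 9 mm more, then draw straight out.

Request:
jog_arm:
  increments:
    - [[0,0.15,0,0,0,0,-1],[0,0.15,0,0,0,0,-1],[0,0,0,0,0,0,-1],[0,0,0,0,0,0,-1],[0,-0.3,0,0,0,0,-1]]

```text
time: 9.52
tool_pos: [0.6559, 0.1505, 0.2792]
tcp_rot: [1.928, 2.478, 0.003]
wrist_force: [1.0, -0.1, -5.7]
width: 0.501
grip_force: 103.2
```

Request:
jog_arm:
  increments:
    - [[0,-0.5,0,0,0,0,-1],[0,-0.5,0,0,0,0,-1],[0,-0.5,0,0,0,0,-1],[0,-0.5,0,0,0,0,-1],[0,-0.5,0,0,0,0,-1]]

```text
time: 9.93
tool_pos: [0.5811, 0.1316, 0.2799]
tcp_rot: [1.928, 2.478, 0.003]
wrist_force: [0.0, -0.1, -2.5]
width: 0.498
grip_force: 103.7
```

Request:
jog_arm:
  increments:
    - [[0,-0.7,0,0,0,0,-1],[0,-0.7,0,0,0,0,-1],[0,-0.7,0,0,0,0,-1],[0,-0.7,0,0,0,0,-1],[0,-0.7,0,0,0,0,-1]]

```text
time: 10.35
tool_pos: [0.4791, 0.1058, 0.2801]
tcp_rot: [1.928, 2.478, 0.004]
wrist_force: [0.5, -0.4, -2.3]
width: 0.495
grip_force: 103.7
```

Request:
jog_arm:
  increments:
    - [[0,-0.5,0,0,0,0,-1],[0,0,0,0,0,0,-1],[0,0,0,0,0,0,-1],[0,0,0,0,0,0,-1],[0,0,0,0,0,0,-1]]

```text
time: 10.77
tool_pos: [0.4665, 0.1025, 0.2797]
tcp_rot: [1.929, 2.478, 0.003]
wrist_force: [-0.3, -0.2, -2.9]
width: 0.501
grip_force: 103.7
```

Run:
```python
from h import *
hat()
p,d=snap('side'); H=toH(cloud('side',d)); C0=p
a=cv2.resize(p[260:420,40:240],None,fx=2,fy=2)
m=(H[...,0]>-12)&(H[...,0]<80)&(abs(H[...,1])<54)&(H[...,2]>100)&(H[...,2]<158)
print('flap pts',m.sum(),np.percentile(H[m],[3,25,50,75,97],axis=0).round(1))
p,d=snap('top'); b=cv2.resize(p[40:240,120:270],None,fx=2.4,fy=2.4)
im=np.zeros((480,760,3),np.uint8); im[:320,:400]=a; im[:480,400:760]=b
cv2.imwrite('pics/s5.png',np.clip(im*1.7,0,255).astype(np.uint8))
s=read_state();R=Ro.from_rotvec(s['tcp_rot']).as_matrix()
# pusher pose in grip (top view): bar/eye tilt, blade height
Ht=toH(cloud('top',d)); z=Ht[(Ht[...,2]>130)&(Ht[...,2]<160)&(Ht[...,0]<-90)&(Ht[...,0]>-290)&(abs(Ht[...,1])<40)]
for lo in range(-280,-90,20):
    w=z[(z[:,0]>=lo)&(z[:,0]<lo+20)]
    if len(w)>8: print(lo,len(w),np.median(w,axis=0).round(1),w[:,1].min().round(1),w[:,1].max().round(1))
```

```text
hatch blade x -149.5 y -0.1 under z 99.5 [-0.3 -0.2 -2.9]
flap pts 492 [[-8.400e+00 -5.180e+01  1.016e+02]
 [-1.900e+00 -2.900e+01  1.120e+02]
 [-1.600e+00  1.000e-01  1.258e+02]
 [-1.400e+00  2.720e+01  1.405e+02]
 [-1.000e+00  4.910e+01  1.516e+02]]
-280 158 [-272.    -7.2  143.2] -29.6 10.2
-260 81 [-252.1   -7.4  142.9] -13.7 4.5
-240 50 [-231.8   -9.8  142.6] -13.7 -2.0
-220 48 [-208.9  -10.5  142.7] -13.9 -3.9
-200 73 [-189.7   -8.5  142.6] -13.9 0.2
-180 103 [-168.8   -5.5  142.7] -14.2 6.6
-160 94 [-154.7   -9.   142. ] -30.4 10.5
```

View pics/s5.png

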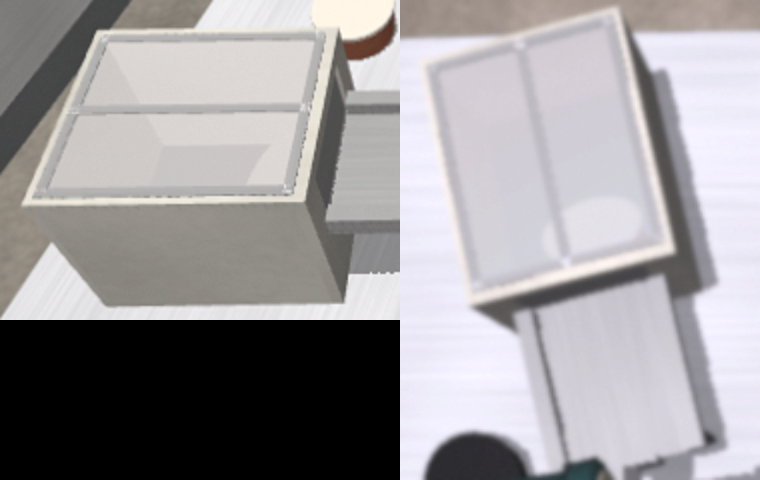

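Flap points lie on one plane at x≈-1.5 from z 101 to 152, so the flap is shut. Through the window the tub leans inside, lid at about (597,230). The pusher is level in the grip. I raise it, turn to the stand's heading and travel.

Request:
jog_arm:
  increments:
    - [[0,0,-0.7,0,0,0,-1],[0,0,-0.7,0,0,0,-1],[0,0,0,0,0,0.8,-1],[0,0,0,0,0,0.8,-1],[0,0,0,0,0,0.77,-1]]

```text
time: 11.28
tool_pos: [0.4663, 0.1025, 0.3216]
tcp_rot: [2.226, 2.217, 0.001]
wrist_force: [0.1, 0.2, -3.3]
width: 0.497
grip_force: 103.9
```

Request:
jog_arm:
  increments:
    - [[-0.9,0.1,0,0,0,0,-1],[-0.9,0.1,0,0,0,0,-1],[-0.9,0.1,0,0,0,0,-1],[-0.9,0.1,0,0,0,0,-1],[-0.9,0.1,0,0,0,0,-1]]

```text
time: 11.7
tool_pos: [0.481, -0.0338, 0.3209]
tcp_rot: [-2.221, -2.222, -0.0]
wrist_force: [0.5, 0.6, -3.2]
width: 0.499
grip_force: 103.6
```

Request:
jog_arm:
  increments:
    - [[-0.9,0.1,0,0,0,0,-1],[-0.9,0.1,0,0,0,0,-1],[-0.9,0.1,0,0,0,0,-1],[-0.9,0.1,0,0,0,0,-1],[-0.9,0.1,0,0,0,0,-1]]

```text
time: 12.12
tool_pos: [0.496, -0.1692, 0.3207]
tcp_rot: [-2.221, -2.221, -0.0]
wrist_force: [-0.1, 0.1, -3.4]
width: 0.498
grip_force: 103.6
```

Request:
jog_arm:
  increments:
    - [[-0.9,0,0,0,0,0,-1],[-0.6,0,0,0,0,0,-1],[0,0,0,0,0,0,-1],[0,0,0,0,0,0,-1],[0,0,0,0,0,0,-1]]

```text
time: 12.53
tool_pos: [0.4956, -0.2124, 0.3205]
tcp_rot: [-2.221, -2.22, -0.0]
wrist_force: [-0.6, -0.4, -2.3]
width: 0.497
grip_force: 103.6
```

```bash
python3 -c "
from h import *
go(497.3,-225,250,90)"
```

```text
t 12.53 pos [ 495.6 -212.4  320.5] phi 89.98 tilt [-0.0007  0.0011] F [-0.6 -0.4 -2.3] w 0.497 g 103.6
units [-0.42  0.06  2.35] turnz -0.0
```

Request:
jog_arm:
  increments:
    - [[-0.3,0.05,0.5,0,0,0,-1],[0,0,0.6,0,0,0,-1],[0,0,0.6,0,0,0,-1],[0,0,0.5,0,0,0,-1],[0,0,0.15,0,0,0,-1]]

```text
time: 12.95
tool_pos: [0.4957, -0.2197, 0.2475]
tcp_rot: [-2.216, -2.22, 0.002]
wrist_force: [0.2, 0.7, -3.1]
width: 0.498
grip_force: 103.6
```

Request:
jog_arm:
  increments:
    - [[0,0,0,0,0,0,-1],[0,0,0,0,0,0,-1],[0,0,0,0,0,0,-1],[0,0,0,0,0,0,-1],[0,0,0,0,0,0,-1]]

```text
time: 13.37
tool_pos: [0.4976, -0.2219, 0.2518]
tcp_rot: [2.22, 2.22, 0.001]
wrist_force: [-0.6, -0.4, -2.8]
width: 0.493
grip_force: 103.6
```

Run:
```python
from h import *
z=np.load('side.npz') ; 
p0=z['p'];d0=z['d']; C=cloud('side',d0)*1000
m=(abs(C[...,0]-497)<12)&(C[...,1]>-296)&(C[...,1]<-270)&(abs(C[...,2]-190)<9); print('peg side',m.sum(),np.percentile(C[m],[3,50,97],axis=0).round(1))
p,d=snap('side'); C=cloud('side',d)*1000; go(497.3,-345,250,90)
m=(abs(C[...,0]-497)<40)&(abs(C[...,1]+205)<10)&(C[...,2]>150)&(C[...,2]<225)&(p.min(-1)>60)
E=C[m]; print('eye face',m.sum(),np.percentile(E,[2,50,98],axis=0).round(1))
for zz in range(155,218,5):
    s=E[abs(E[:,2]-zz)<2.5]
    if len(s)>3:
        x=np.sort(s[:,0]); g=np.diff(x); k=g.argmax(); print(zz,len(s),x[0].round(1),x[-1].round(1),'gap',x[k].round(1),x[k+1].round(1))
u,v=proj('side',[.497,-.21,.186]);u=int(u);v=int(v); print(u,v)
cv2.imwrite('pics/eye.png',cv2.resize(np.clip(p[v-60:v+60,u-80:u+80]*1.6,0,255).astype(np.uint8),None,fx=5,fy=5,interpolation=cv2.INTER_CUBIC))
```

```text
Traceback (most recent call last):
IndexError: index -1 is out of bounds for axis 0 with size 0
```

Run:
```python
from h import *
p0=cv2.imread('pics/side0.png'); print('pred peg tip in side',proj('side',[.4973,-.2753,.190]))
g=p0[205:235,335:370].min(-1); print(g[::1,6:26])
p,d=snap('side'); C=cloud('side',d)*1000; go(497.3,-345,250,90)
m=(abs(C[...,0]-497)<40)&(abs(C[...,1]+212)<12)&(C[...,2]>150)&(C[...,2]<225)&(p.min(-1)>60)
E=C[m]; print('eye face',m.sum(),np.percentile(E,[2,50,98],axis=0).round(1))
for zz in range(155,218,5):
    s=E[abs(E[:,2]-zz)<2.5]
    if len(s)>3:
        x=np.sort(s[:,0]); q=np.diff(x); k=q.argmax(); print(zz,len(s),x[0].round(1),x[-1].round(1),'gap',x[k].round(1),x[k+1].round(1))
u,v=proj('side',[.497,-.21,.186]);u=int(u);v=int(v); print(u,v)
cv2.imwrite('pics/eye.png',cv2.resize(np.clip(p[v-60:v+60,u-80:u+80]*1.6,0,255).astype(np.uint8),None,fx=5,fy=5,interpolation=cv2.INTER_CUBIC))
p,d=snap('top'); C=cloud('top',d)*1000
q=C[225:310,380:500].reshape(-1,3);q=q[(abs(q[:,0]-497)<15)&(q[:,1]>-300)&(q[:,1]<-262)&(abs(q[:,2]-192)<8)]
print('peg top',len(q),np.percentile(q,[2,50,98],axis=0).round(1) if len(q) else '')
```

```text
pred peg tip in side [358.10790119 167.42452875]
[[ 52  52  52  50  50  49  50  50  50  50  51  46  30  32  30  35  46  52
   52  51]
 [ 47  50  51  50  50  51  51  50  51  51  49  40  32  31  30  39  53  51
   51  52]
 [ 36  41  41  42  43  44  46  47  49  50  46  30  32  31  30  41  53  51
   51  52]
 [ 30  30  30  30  31  33  33  38  39  41  40  31  31  31  33  45  53  52
   51  52]
 [ 26  27  29  29  30  30  29  30  30  30  31  30  31  31  34  43  45  46
   46  48]
 [ 95  89  76  67  37  32  32  27  27  27  30  30  32  30  30  30  31  33
   36  39]
 [130 125 116 112  99  97  97  89  75  68  38  34  33  28  29  29  29  29
   31  30]
 [126 126 127 128 130 130 129 125 116 103  61  61  61  55  61  72  54  38
   31  26]
 [125 124 125 127 126 128 126 125 127 114  73  77  77  74  89 116 106 100
   96  90]
 [125 125 126 126 126 127 126 125 126 113  72  75  75  86 114 131 131 130
  131 126]
 [125 125 126 127 127 126 125 125 120  96  73  76  74  98 131 129 127 127
  127 128]
 [124 125 126 127 127 125 125 125 111  70  73  75  74  97 129 129 127 126
  126 127]
 [124 125 126 126 127 125 124 1
[... 1424 characters left out ...]
127 128 126 125 127 127 127 127 129 129 128 128 130 129 127 128
  130 128]]
t 13.42 pos [ 497.4 -221.9  251.6] phi 90.0 tilt [ 0.0017 -0.0008] F [-0.6  0.6 -2.8] w 0.496 g 103.6
units [-4.1  -0.    0.06] turnz 0.0
eye face 353 [[ 471.9 -223.   168.5]
 [ 497.9 -213.2  194.9]
 [ 523.7 -210.2  213.1]]
165 4 485.4 515.7 gap 500.9 515.7
170 40 474.8 518.1 gap 496.3 498.8
175 74 474.9 518.6 gap 513.9 516.3
180 15 475.3 518.5 gap 481.7 509.6
185 18 477.8 522.8 gap 482.3 509.7
190 17 471.9 527.9 gap 482.9 510.1
195 17 472.4 523.8 gap 483.6 510.2
200 25 472.8 523.5 gap 498.3 509.2
205 40 462.0 523.8 gap 462.0 473.3
210 93 462.0 523.9 gap 462.0 471.9
215 7 462.2 524.2 gap 471.9 495.4
352 187
peg top 0
```

The eye's hole spans x 483–510 and z ~175–201, against the peg at x 497, z 190. I lower it 2 mm and slide on.

Request:
jog_arm:
  increments:
    - [[-0.3,0.02,0.08,0,0,0,-1],[-0.3,0,0,0,0,0,-1],[-0.3,0,0,0,0,0,-1],[-0.3,0,0,0,0,0,-1],[-0.2,0,0,0,0,0,-1]]

```text
time: 13.88
tool_pos: [0.4975, -0.2654, 0.248]
tcp_rot: [2.222, 2.22, -0.001]
wrist_force: [0.6, 0.0, -2.9]
width: 0.497
grip_force: 103.7
```

Request:
jog_arm:
  increments:
    - [[-0.2,0,0,0,0,0,-1],[-0.2,0,0,0,0,0,-1],[-0.2,0,0,0,0,0,-1],[-0.1,0,0,0,0,0,-1],[0,0,0,0,0,0,-1]]

```text
time: 14.3
tool_pos: [0.4975, -0.2854, 0.2481]
tcp_rot: [2.222, 2.221, -0.0]
wrist_force: [0.2, -0.6, -2.7]
width: 0.496
grip_force: 103.7
```

Run:
```python
from h import *
go(497.3,-345,249.5,90)
p,d=snap('side'); u,v=proj('side',[.497,-.28,.19]);u=int(u);v=int(v); print(u,v)
cv2.imwrite('pics/eye.png',cv2.resize(np.clip(p[v-60:v+60,u-80:u+80]*1.7,0,255).astype(np.uint8),None,fx=5,fy=5,interpolation=cv2.INTER_CUBIC))
```

```text
t 14.3 pos [ 497.5 -285.4  248.1] phi 89.96 tilt [ 0.     -0.0002] F [ 0.2 -0.6 -2.7] w 0.496 g 103.7
units [-1.99 -0.01 -0.05] turnz -0.01
358 166
```

View pics/eye.png

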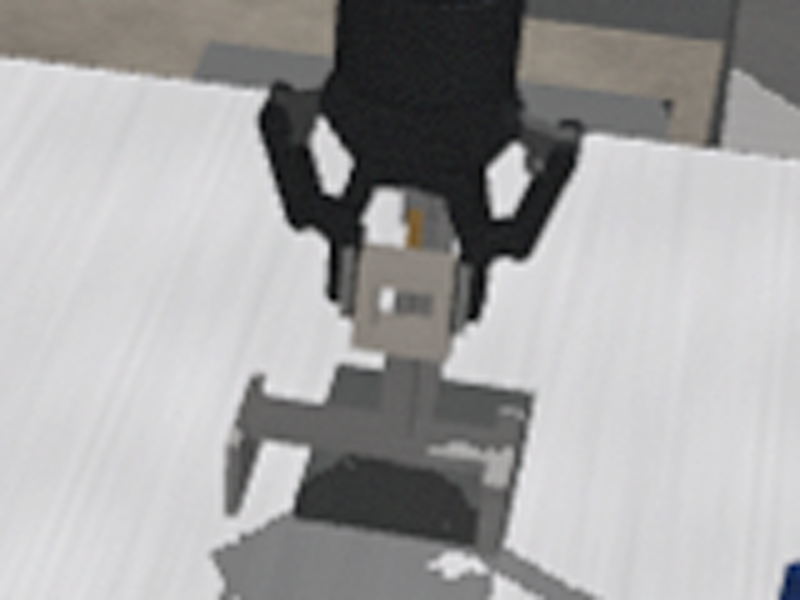

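The picture shows the hole at (400,298) in line with the peg, the brass keeper just beyond at (415,228), and no contact force. I slide on past the keeper.

Request:
jog_arm:
  increments:
    - [[-0.2,0,0,0,0,0,-1],[-0.2,0,0,0,0,0,-1],[-0.2,0,0,0,0,0,-1],[-0.2,0,0,0,0,0,-1],[-0.2,0,0,0,0,0,-1]]

```text
time: 14.77
tool_pos: [0.4976, -0.3154, 0.2481]
tcp_rot: [2.221, 2.221, -0.0]
wrist_force: [-0.1, 0.3, -2.4]
width: 0.498
grip_force: 103.7
```

Request:
jog_arm:
  increments:
    - [[-0.2,0,0,0,0,0,-1],[-0.2,0,0,0,0,0,-1],[-0.2,0,0,0,0,0,-1],[-0.2,0,0,0,0,0,-1],[-0.2,0,0,0,0,0,-1]]

```text
time: 15.18
tool_pos: [0.4975, -0.3454, 0.2481]
tcp_rot: [-2.222, -2.221, 0.0]
wrist_force: [0.1, -0.4, -2.6]
width: 0.499
grip_force: 103.7
```

Request:
jog_arm:
  increments:
    - [[-0.03,0,0,0,0,0,-1],[0,0,0.05,0,0,0,-1],[0,0,0.05,0,0,0,-1],[0,0,0,0,0,0,-1],[0,0,0,0,0,0,-1]]

```text
time: 15.6
tool_pos: [0.4974, -0.3452, 0.2448]
tcp_rot: [-2.221, -2.221, -0.0]
wrist_force: [0.6, 0.4, -3.5]
width: 0.495
grip_force: 103.7
```

```bash
cat > k.py <<'E'
from h import *
go(497.3,-345,246,90)
for n in('side','top'):
    p,d=snap(n); C=cloud(n,d)*1000; r=p.astype(int)
    br=(r[...,2]>1.5*r[...,0])&(r[...,2]>50)&(abs(C[...,0]-497)<15)&(C[...,1]>-360)&(C[...,1]<-285)&(C[...,2]>185)&(C[...,2]<235)
    print(n,'brass',br.sum(),np.percentile(C[br],[5,50,95],axis=0).round(1).tolist() if br.any() else '')
    e=(abs(C[...,0]-497)<26)&(C[...,1]>-375)&(C[...,1]<-300)&(C[...,2]>165)&(C[...,2]<214)&(r.min(-1)>60)
    print(n,'eye',e.sum(),np.percentile(C[e],[3,50,97],axis=0).round(1).tolist() if e.any() else '')
E
python3 k.py
```

```text
t 15.6 pos [ 497.4 -345.2  244.8] phi 90.01 tilt [-0.0005  0.0005] F [ 0.6  0.4 -3.5] w 0.495 g 103.7
units [ 0.01 -0.   -0.04] turnz 0.0
side brass 27 [[495.3, -304.8, 197.3], [498.6, -302.5, 210.7], [500.8, -300.8, 221.5]]
side eye 242 [[474.3, -354.7, 166.8], [492.3, -337.2, 191.0], [518.2, -332.8, 205.7]]
top brass 0 
top eye 32 [[483.2, -340.8, 165.9], [494.0, -337.0, 170.2], [511.1, -300.1, 194.3]]
```

The keeper hangs shut at y≈-303 (z 197–221) with the eye's face at y≈-335 behind it. I settle the eye on the peg and release.

Request:
jog_arm:
  increments:
    - [[0,0,0.04,0,0,0,-1],[0,0,0,0,0,0,-1],[0,0,0,0,0,0,0.2],[0,0,0,0,0,0,0.3],[0,0,0,0,0,0,0.5]]
  force: 40

```text
time: 16.12
tool_pos: [0.4978, -0.3458, 0.2445]
tcp_rot: [2.221, 2.221, 0.0]
wrist_force: [0.6, -0.4, -1.3]
width: 0.745
grip_force: 0.0
```

Request:
jog_arm:
  increments:
    - [[0,0,0,0,0,0,1],[0,0,0,0,0,0,1],[0,0,0,0,0,0,1],[0,0,0,0,0,0,1],[0,0,0,0,0,0,1]]

```text
time: 16.53
tool_pos: [0.4975, -0.3456, 0.2439]
tcp_rot: [-2.221, -2.221, -0.0]
wrist_force: [0.3, -0.3, 0.5]
width: 0.997
grip_force: 0.0
```

Request:
jog_arm:
  increments:
    - [[0,0,-0.2,0,0,0,1],[0,0,-0.4,0,0,0,1],[0,0,-0.6,0,0,0,1],[0,0,-0.8,0,0,0,1],[0,0,-0.8,0,0,0,1]]

```text
time: 16.95
tool_pos: [0.4974, -0.3455, 0.3294]
tcp_rot: [-2.221, -2.221, 0.0]
wrist_force: [0.3, 0.3, 0.3]
width: 0.999
grip_force: 0.0
```

Request:
jog_arm:
  increments:
    - [[0,0,-0.8,0,0,0,1],[0,0,-0.8,0,0,0,1],[0,0,0,0,0,0,1],[0,0,0,0,0,0,1],[0,0,0,0,0,0,1]]

```text
time: 17.37
tool_pos: [0.4974, -0.3455, 0.3762]
tcp_rot: [2.221, 2.221, 0.0]
wrist_force: [-0.1, 0.6, -1.6]
width: 1.002
grip_force: 0.0
```

Request:
jog_arm:
  increments:
    - [[0,0,0,0,0,0,1],[0,0,0,0,0,0,1],[0,0,0,0,0,0,1],[0,0,0,0,0,0,1],[0,0,0,0,0,0,1]]

```text
time: 17.78
tool_pos: [0.4974, -0.3455, 0.3752]
tcp_rot: [-2.221, -2.221, 0.0]
wrist_force: [-0.2, 0.1, -0.2]
width: 1.001
grip_force: 0.0
```

```bash
cat >> k.py <<'E'
p,d=load('side'); C=cloud('side',d)*1000
H=C[(abs(C[...,0]-497)<90)&(C[...,1]>-390)&(C[...,1]<-300)&(C[...,2]>50)&(C[...,2]<130)]
print('hung',len(H),np.percentile(H,[2,50,98],axis=0).round(1).tolist())
H=toH(C/1000); m=(H[...,0]>-12)&(H[...,0]<80)&(abs(H[...,1])<54)&(H[...,2]>100)&(H[...,2]<158); print('flap',m.sum(),np.percentile(H[m][:,0],[5,50,95]).round(1))
p,d=load('top'); C=cloud('top',d)*1000
for n,x,y,z in(('b',765,-58,42),('c',722.5,-168,42),('spray',737,-278,168)):
    q=C[(abs(C[...,0]-x)<60)&(abs(C[...,1]-y)<60)&(abs(C[...,2]-z)<6)]; print(n,np.median(q,axis=0).round(1) if len(q) else 'hid')
E
python3 k.py
```

```text
t 17.78 pos [ 497.4 -345.5  375.2] phi 90.0 tilt [-0.0009  0.0007] F [-0.2  0.1 -0.2] w 1.001 g 0.0
units [ 0.01 -0.    4.31] turnz -0.0
side brass 28 [[495.3, -303.7, 199.2], [498.3, -301.8, 210.5], [500.8, -300.3, 221.8]]
side eye 249 [[475.4, -354.7, 166.4], [491.3, -337.9, 191.6], [518.4, -333.3, 204.3]]
top brass 0 
top eye 246 [[475.9, -355.0, 166.5], [490.5, -342.7, 201.7], [517.7, -336.5, 205.8]]
hung 733 [[442.5, -382.2, 57.1], [498.7, -339.2, 107.2], [571.9, -316.2, 125.6]]
flap 491 [-6.9 -1.6 -1.1]
b [764.6 -58.4  41.5]
c [ 721.6 -168.3   41.5]
spray [ 736.1 -278.   169.2]
```

The pusher hangs behind the shut keeper, the flap is shut, and the other tubs and the spray bottle have not moved.

```bash
python3 -c "
from workcell import bot
print(bot.finish_job())"
```

```text
the job is handed in; nothing more can be done
None
```

The job is handed in at about 18 s: the tub is in the reject box (lying tilted just inside) with the flap shut, the pusher hangs on the peg behind the shut keeper, and the other tubs and the spray bottle are where they stood.

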